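Hold a bracket home on the squareness gauge

TASK

Check the L-shaped steel bracket for squareness: pick it up off the bench and stand it on its foot on the small surface plate, its tall flat outer face towards the gauge stand's fence and its middle opposite the indicator's tip. Then press it with one firm diagonal push of the gripper, about 10 N down and 10 N forward, so that it sits flat on the plate and fully home and square against the fence together, pushing the indicator's spindle in. Finish while still holding that push, so that the dial can be read: do not let go, keep the gripper off the indicator, and leave the other things on the bench and plate where they are.

Things in the scene. Friction and masses are not known exactly. Their poses are not given: they have to be found in the camera images.
- bracket: The workpiece: plain steel L-shaped bracket, about 0.4 kg, 46 mm wide (y), standing on its foot on the bench. Foot 60 x 46 x 10 mm; upright leg 10 mm thick at the foot's +x end, top 60 mm above the underside. Origin: centre of the foot's underside; z up; +x from the foot's free end to the leg. Leg's outer face at x = +30 mm, inner at +20 mm. Centre of mass 11 mm ahead of the origin, 19 mm up.
- face (a point): Centre of the lower edge of the bracket's outer face (x = +30 mm, underside level, in the bracket's frame; same axes). This edge goes against the fence.
- corner (a point): Middle of the inside corner line of the bracket, where the foot's upper side (10 mm up) meets the inner face of the leg (x = +20 mm); same axes as the bracket. Fingertips pushed down and forward into this corner press on foot and leg at once.
- plate: Small surface plate, beige sides and dark grey top, 300 x 200 x 50 mm, lies flat on the bench and does not move. Origin: centre of its underside, so its working surface is 50 mm higher. Its 300 mm length is along its x. Plate and fence are ground smooth and lightly oiled: steel slides on them easily (friction about 0.15).
- stand: Gauge stand fixed on the far part of the plate: a low dark base, 99 mm deep, fronted by a bright ground steel bar 110 mm long (its y) and 25 mm high, whose flat upright front is the fence. Origin: middle of the fence face's lower edge, at the plate's surface. +x points into the stand, square to the fence, away from the robot; z up. The bracket comes from -x, its own x along this x.
- indicator: Dial indicator fixed on the stand, dial up. Same origin and axes as the stand. Round dial body (54 mm diameter, 20 mm thick) centred 43 mm behind the fence line, its top 60 mm above the plate; a 16 mm column 86 mm behind the fence line rises to 85 mm above the plate. Stem and spindle come forward from the dial over the fence.
- tip (a point): Front of the indicator's spindle tip (6 mm ball) when it is free: 4 mm in front of the fence face, at y = 0 of the stand, 48 mm above the plate; same axes as the stand.
- spindle (a joint): How far the indicator's spindle is pushed in, m: 0 free, about 0.004 with a square bracket fully home against the fence, 0.010 at its end. The spring pushes back towards the robot with about 1.2 N when free and 1.6 N at 4 mm.
- vblock: Bystander: steel V-block, 50 x 50 x 36 mm, V groove along its top. Origin: centre of the underside.
- block123: Bystander: rectangular steel set-up block with two rows of holes, 75 x 50 x 25 mm. Origin: centre of the underside.
- dish: Bystander: round cream plastic dish with small turned parts in it, 90 mm diameter, 22 mm high. Origin: centre of the underside.
- gauge_block: Bystander: small steel gauge block, 35 x 9 x 15 mm high, near the robot-side end of the plate. Origin: centre of the underside.
- caliper: Bystander: digital caliper, 235 mm long, lying on the left of the bench. Origin: on the underside of its beam.
- square: Bystander: engineer's square with a 75 mm stock and 110 mm blade, lying on the right of the bench. Origin: underside of the stock.

How it is judged (in metres and radians):
On the way:
1. the bracket stands upright on the surface plate (contact force between bracket and plate above 0.5 N and angle between bracket's own z axis and vertical below 0.1 rad), for 0.1 s.
At the end, for the whole second after the job is handed in: Fingers hold the bracket still, pressing it on the plate (over 8 N) and the fence (over 3 N); upright and square within 2 degrees, face within 2 mm of the fence, foot within 2 mm of the plate, middle within 12 mm of the tip line, spindle in 3 to 5.5 mm (contact force between the fingers and bracket above 3 N and contact force between bracket and stand above 3 N and contact force between bracket and plate above 8 N and value of joint spindle between 0.003 and 0.0055 m and x of face in the frame of stand between -0.002 and 0.002 m and y of face in the frame of stand between -0.012 and 0.012 m and z of bracket in the frame of stand between -0.002 and 0.002 m and angle between bracket's own z axis and vertical below 0.035 rad and angle between the x axis of bracket and the x axis of stand, either way round below 0.035 rad and linear speed of bracket below 0.01 m/s); the arm keeps its last pose, push and grip.
It fails at once if the robot pushes on the indicator (over 3 N) (contact force between any of the arm, the fingers and indicator above 3 N).
It fails at once if another thing on the bench or plate is moved by more than 15 mm (distance of any of vblock, block123, dish, gauge_block, caliper, square from where it was at the start of the episode above 0.015 m).
It also fails if it takes over 64 s, if anything falls off the work surface, if the arm or the gripper's body presses on something with over 40 N, if the wrist force passes 120 N, or if a joint passes its speed limit or range.

ROBOT

A 7-joint arm with a two-finger parallel gripper is mounted at the origin on the work surface. World frame = base frame: x ahead of the robot, y to its left, z up, the work surface at z = 0. Lengths are in m, angles in degrees, forces in N, time in s.
With the tool pointing down it reaches from about 0.425 to 0.875 m from the base axis. Payload 4.7 kg.
Tool frame: the origin (TCP) lies between the finger pads; the fingertips stand env.tip_reach ahead of it and the grasp point (between the pads) lies 2 mm behind it (env.tip_reach is the distance from the TCP to the fingertips, in m); z points along the fingers, y is the line along which they close (so a half turn about z gives the same grasp; the last joint's range is limited). The gripper opens to 87 mm and grips with 3 to 60 N. Pads are 19 mm wide; open, the fingers measure 117 mm over their backs; the gripper's body (75 mm by 190 mm) begins 51 mm behind the grasp point.
Start: joints at [-66.858, 18.392, -4.016, 83.108, 1.295, 78.541, -3.26], TCP at [0.247, 0.601, 0.24] pointing down, gripper open.
Joint ranges: [-163.93, 163.93], [-17.29, 119.83], [-79.2, 71.16], [3.27, 140.29], [-89.18, 269.18], [5.43, 117.66], [-154.24, 154.24]. Speed limits (degrees/s): [147.25, 147.25, 180, 180, 180, 180, 180].

INTERFACE

Orientations are given as [roll, pitch, yaw] about the fixed x, y, z axes, in that order (R = Rz(yaw) Ry(pitch) Rx(roll)).
In Python, from cell import env, probe_bus, read_camera gives the robot as it stands (env), with the cameras as plain functions and the readings (probe_bus).
- The arm moves only by the shell command python3 steer.py [FORCE], which reads ROWS from standard input. ROWS is a JSON list of rows, 1 to 8 of them, each of 5 numbers: dx, dy, dz in m, then a turn about the tool's z in degrees, then the finger opening in m; each row is the pose to reach, as a shift and turn from the pose commanded when the command began, along the tool's axes at that moment; what a row does not reach only later rows make up. A row lasts 1/12 s, in which the tool goes at most 0.0417 m and 7.16 degrees, less where a joint would pass 70% of its speed; a pose out of reach is approached as far as the arm can. The fingers move at their own pace and stop on an object; FORCE is the grip in N (left out, the last holds). Time passes only in rows, so rows that do not move let the fingers close. It prints the time, the measured TCP pose, the force, the opening and the grip force at its end. Input that does not fit is refused with a message, and nothing moves.
- probe_bus.get_obs(): the state, without advancing time (a new reading comes with each control period).
- read_camera(name): name is "scene" or "top"; returns a dict with "color" (384x512x3 uint8, blue, green, red), "fx", "fy", "cx", "cy" (pixels), "world_from_camera" (4x4, takes a point from camera to world coordinates). Camera axes: x right, y down, z forward; pixel columns grow to the right and rows downward; lengths in m; the calibration is good to about 2 mm. A picture is of the moment at which its call begins. There is no depth.
- env.sign_off(): hands the job in; it is judged then, once.
The state is a dict: "time_s": time; "qpos": joint angles; "joint_velocities": joint speeds; "effort": joint torques, N m; "tool_pos": TCP position; "tool_rot": TCP orientation; "force": force on the tool from outside, world axes, zero at the start; "wrist_torque": the same for the moment, N m; "grip_width": finger opening in m; "grasp_force": force on a finger pad.
Only numpy, scipy, OpenCV 4.12 (cv2) and the standard library are available. Lean on these libraries where they do the work, as an engineer would, in place of code of your own. Each camera call takes 0.05 s, during which the arm holds its last target. There are 200 camera calls.

## Working session

There is one attempt and no reset: what is moved stays moved. The work goes in short steps, Python scripts to look and compute and a shell command to move; the robot and the scene stay as the last step left them, time stands still between calls to the robot, and variables do not carry over. Pictures are saved under pics/ and viewed, at most 10 in all, crops included, and the job is handed in when it is done.

```bash
ls; mkdir -p pics
python3 - <<'E'
from cell import env, probe_bus, read_camera
import cv2
o=probe_bus.get_obs();print(o["time_s"],o["tool_pos"],o["tool_rot"],o["force"],o["grip_width"],env.tip_reach)
for n in("top","scene"):
    r=read_camera(n);cv2.imwrite(f"pics/{n}0.png",r["color"]);print(n,r["fx"],r["fy"],r["cx"],r["cy"],r["world_from_camera"].round(4).tolist())
E
```

```text
cell.py
pics
steer.py
0.0 [0.24685615 0.60072309 0.23845044] [-1.79889528e+02  6.26993134e-03  1.57664771e+02] [ 0.34625783  0.26297633 -0.05150608] 0.08695492605104192 0.017
top 497.0631790653735 497.0631790653735 254.2688320766507 187.23898315912396 [[-0.0057, -0.9962, 0.0867, 0.4159], [-1.0, 0.0054, -0.0044, 0.0307], [0.004, -0.0867, -0.9962, 1.5361], [0.0, 0.0, 0.0, 1.0]]
scene 441.44388309036043 441.44388309036043 249.1265005634464 188.25836924862767 [[-0.7048, 0.5441, -0.4552, 1.1742], [0.7094, 0.5423, -0.4502, 0.6742], [0.0019, -0.6402, -0.7682, 1.1651], [0.0, 0.0, 0.0, 1.0]]
```

Run:
```python
import cv2
for n in("top","scene"):
    i=cv2.imread(f"pics/{n}0.png");cv2.imwrite(f"pics/{n}0b.png",cv2.resize(i,(800,600),interpolation=cv2.INTER_CUBIC))
```

```text
(no output)
```

View pics/top0b.png

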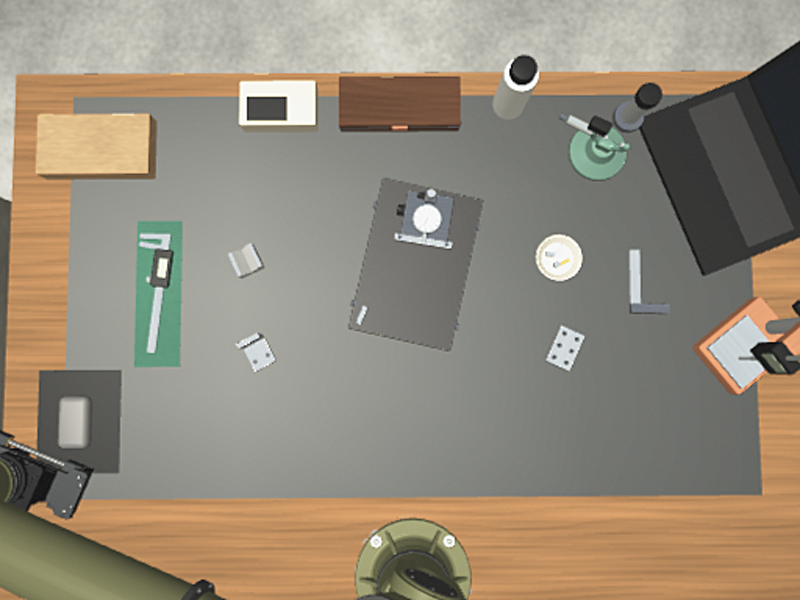

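View pics/scene0b.png

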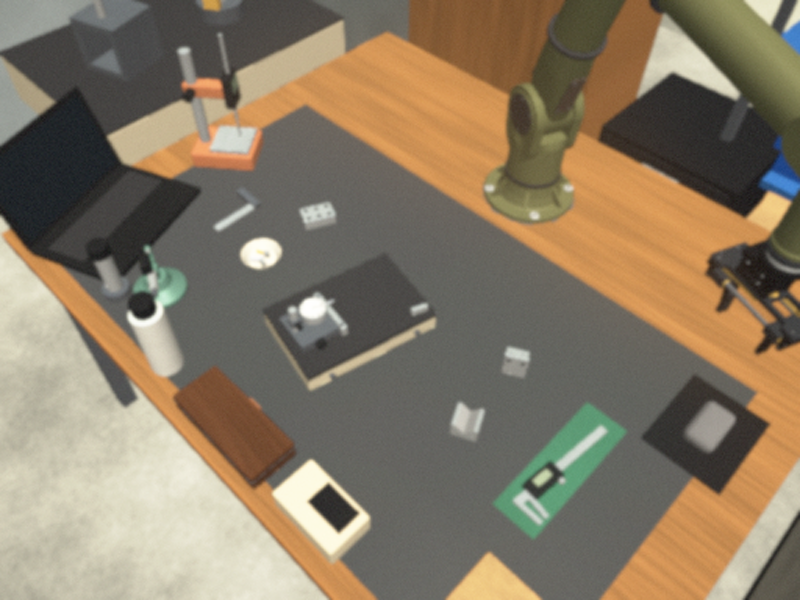

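The top view shows two candidates, at about (245,260) and (256,352) in the 800-wide view. The plate is turned, with the fence along (395,237)-(450,246). I need a closer look at both candidates.

Run:
```python
import cv2,numpy as np
t=cv2.imread("pics/top0.png");s=cv2.imread("pics/scene0.png")
a=cv2.resize(t[148:248,135:195],(360,600),interpolation=cv2.INTER_CUBIC)
b=cv2.resize(s[210:290,275:350],(440,469),interpolation=cv2.INTER_CUBIC)
c=np.zeros((600,800,3),np.uint8);c[:,:360]=a;c[:469,360:]=b;cv2.imwrite("pics/c1.png",c)
d=cv2.resize(t[105:230,215:315],(480,600),interpolation=cv2.INTER_CUBIC);cv2.imwrite("pics/c2.png",d)
```

```text
(no output)
```

View pics/c1.png

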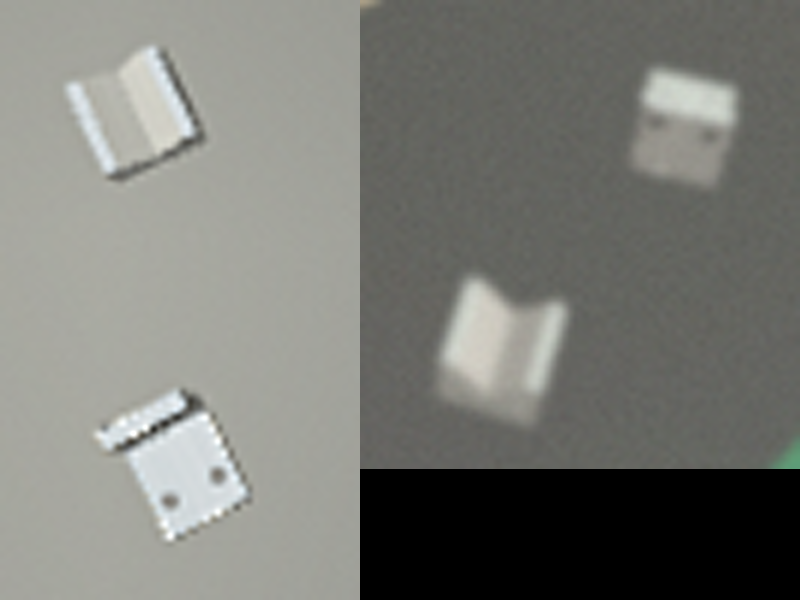

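View pics/c2.png

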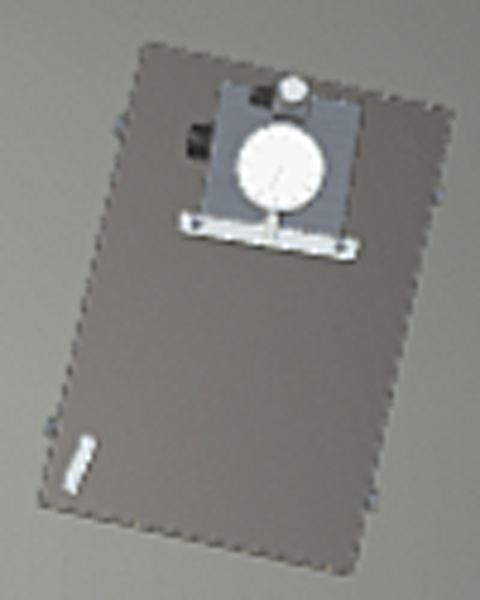

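The bracket is the lower object, with its leg at the up-left end and its foot with two holes at lower right. The V-block is the upper one. Next I measure the bracket from its foot and leg edges and the stand from the fence bar.

```bash
cat > h.py <<'E'
import numpy as np,cv2
from cell import env, probe_bus, read_camera
def world(r,uv,z):
    uv=np.atleast_2d(np.asarray(uv,float));T=r["world_from_camera"]
    d=np.c_[(uv[:,0]-r["cx"])/r["fx"],(uv[:,1]-r["cy"])/r["fy"],np.ones(len(uv))]@T[:3,:3].T
    return T[:3,3]+d*((z-T[2,3])/d[:,2])[:,None]
def blobs(r,x0,y0,x1,y1,th):
    g=cv2.cvtColor(r["color"],cv2.COLOR_BGR2GRAY)[y0:y1,x0:x1]
    g=cv2.resize(g,None,fx=4,fy=4,interpolation=cv2.INTER_CUBIC)
    c,_=cv2.findContours((g>th).astype(np.uint8),cv2.RETR_EXTERNAL,cv2.CHAIN_APPROX_NONE)
    # subsampled pixel -> full pixel
    return [((k[:,0,:]+.5)/4-.5+[x0,y0]).astype(np.float32) for k in c if cv2.contourArea(k)>150],g
E
python3 - <<'E'
from h import *
r=read_camera("top")
for nm,box,th in(("bracket",(148,208,180,242),200),("fence",(248,144,294,163),185),("gaugeblk",(224,192,240,212),190),("dial",(260,128,288,146),200)):
    B,g=blobs(r,*box,th);print(nm,np.percentile(g,[5,50,90,99]))
    for k in B:
        rc=cv2.minAreaRect(k);print("  rect",np.round(rc[0],2),np.round(rc[1],2),round(rc[2],1),"ctr n",len(k))
        for z in((0.01,0.06) if nm=="bracket" else (0.075,0.05,.065,.11)):
            print("   z",z,world(r,cv2.boxPoints(rc),z)[:,:2].round(4).tolist())
i=r["color"]
a=cv2.resize(i[205:245,145:185],(580,580),interpolation=cv2.INTER_NEAREST);cv2.imwrite("pics/c3.png",a)
E
```

```text
bracket [146. 166. 218. 237.]
  rect [165.7 226.9] [16.44 15.54] 63.4 ctr n 227
   z 0.01 [[0.4403, 0.3281], [0.4613, 0.2858], [0.4163, 0.2629], [0.3954, 0.3051]]
   z 0.06 [[0.4395, 0.3183], [0.4599, 0.2774], [0.4163, 0.2553], [0.3961, 0.2962]]
  rect [157.83 217.65] [ 3.8  15.54] 63.4 ctr n 131
   z 0.01 [[0.4514, 0.3437], [0.4725, 0.3013], [0.462, 0.296], [0.441, 0.3383]]
   z 0.06 [[0.4503, 0.3334], [0.4706, 0.2925], [0.4605, 0.2873], [0.4402, 0.3283]]
fence [100. 117. 226. 253.]
  rect [271.18 148.95] [36.83 13.69] 9.8 ctr n 493
   z 0.075 [[0.6463, 0.0307], [0.6868, 0.0236], [0.6675, -0.0842], [0.6271, -0.0768]]
   z 0.05 [[0.6503, 0.0307], [0.6915, 0.0235], [0.6718, -0.0862], [0.6307, -0.0787]]
   z 0.065 [[0.6479, 0.0307], [0.6887, 0.0236], [0.6692, -0.085], [0.6285, -0.0776]]
   z 0.11 [[0.6408, 0.0307], [0.6803, 0.0238], [0.6615, -0.0815], [0.622, -0.0743]]
gaugeblk [111. 127. 185. 240.]
  rect [231.04 201.28] [ 3.18 11.85] 23.2 ctr n 100
   z 0.075 [[0.4877, 0.104], [0.5198, 0.0902], [0.516, 0.0816], [0.484, 0.0954]]
   z 0.05 [[0.489, 0.1052], [0.5215, 0.0912], [0.5177, 0.0824], [0.4852, 0.0965]]
   z 0.065 [[0.4882, 0.1045], [0.5205, 0.0906], [0.5167, 0.0819], [0.4845, 0.0958]]
   z 0.11 [[0.486, 0.1022], [0.5173, 0.0888], [0.5136, 0.0804], [0.4824, 0.0938]]
dial [113. 130. 249. 255.]
  rect [272.88 138.  ] [14.75 17.5 ] 90.0 ctr n 200
   z 0.075 [[0.7122, -0.0062], [0.7119, -0.0583], [0.6675, -0.0579], [0.6677, -0.0058]]
   z 0.05 [[0.7173, -0.0068], [0.717, -0.0599], [0.6718, -0.0594], [0.6721, -0.0065]]
   z 0.065 [[0.7142, -0.0064], [0.714, -0.0589], [0.6692, -0.0585], [0.6695, -0.0061]]
   z 0.11 [[0.7051, -0.0053], [0.7048, -0.0562], [0.6615, -0.0557], [0.6617, -0.005]]
```

View pics/c3.png

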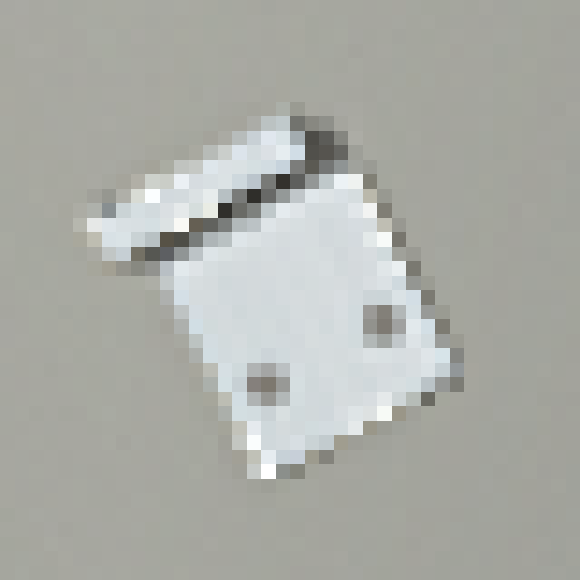

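```bash
cat > d.py <<'E'
import sys,numpy as np
from cell import env, probe_bus, read_camera
x,y,z,yaw=map(float,sys.argv[1:5]);o=probe_bus.get_obs();w=np.radians(o["tool_rot"][2])
d=np.array([x,y,z])-o["tool_pos"];c,s=np.cos(w),np.sin(w)
t=(yaw-o["tool_rot"][2]+180)%360-180
print("d tool",round(c*d[0]+s*d[1],4),round(s*d[0]-c*d[1],4),round(-d[2],4),"turn",round(-t,2),"yaw now",o["tool_rot"].round(2),"j7",o["qpos"][6])
E
echo '[[-0.036,-0.024,0,-6,0.087],[-0.072,-0.048,0,-12,0.087],[-0.108,-0.072,0,-18,0.087],[-0.144,-0.096,0,-24,0.087],[-0.180,-0.120,0,-30,0.087],[-0.216,-0.144,0,-36,0.087],[-0.25,-0.166,0,-42,0.087],[-0.28,-0.186,0,-48,0.087]]' | python3 steer.py 20; python3 d.py 0.4475 0.3056 0.10 206.5
```

```text
time_s: 0.82
tool_pos: [0.4344, 0.3231, 0.2395]
tool_rot: [180.0, 0.0, -154.0]
force: [1.0, 0.8, 0.1]
grip_width: 0.0867
grasp_force: 0.0
d tool -0.0041 -0.0215 0.1395 turn -0.53 yaw now [ 1.7999e+02  1.0000e-02 -1.5403e+02] j7 76.81020767150409
```

```bash
echo '[[-0.004,-0.0215,0.035,-0.5,0.087],[-0.004,-0.0215,0.07,-0.5,0.087],[-0.004,-0.0215,0.105,-0.5,0.087],[-0.004,-0.0215,0.13,-0.5,0.087],[-0.004,-0.0215,0.135,-0.5,0.087],[-0.004,-0.0215,0.135,-0.5,0.087]]' | python3 steer.py; python3 d.py 0.4475 0.3056 0.022 206.5
python3 - <<'E'
from h import *
r=read_camera("scene")["color"]
cv2.imwrite("pics/s1.png",cv2.resize(r[170:290,250:410],(800,600),interpolation=cv2.INTER_CUBIC))
E
```

```text
time_s: 1.32
tool_pos: [0.4454, 0.3065, 0.1027]
tool_rot: [-179.9, -0.3, -153.8]
force: [0.1, -0.2, 0.3]
grip_width: 0.087
grasp_force: 0.0
d tool -0.0015 -0.0018 0.0807 turn -0.33 yaw now [-179.95   -0.25 -153.83] j7 79.65660351334297
```

View pics/s1.png

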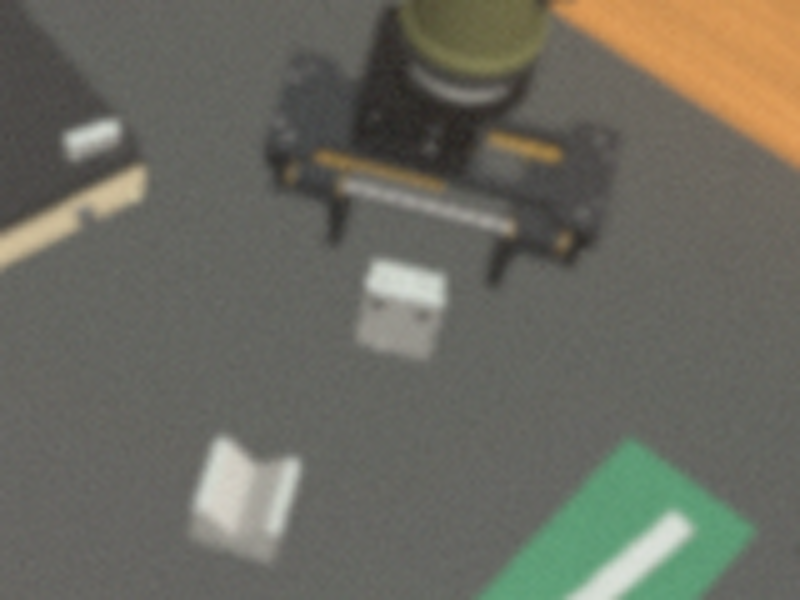

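The fingertips (335,240) and (495,280) straddle the bracket (405,305), parallel to its sides. Now I lower and close.

```bash
echo '[[-0.0015,-0.002,0.03,-0.3,0.087],[-0.0015,-0.002,0.06,-0.3,0.087],[-0.0015,-0.002,0.077,-0.3,0.087],[-0.0015,-0.002,0.08,-0.3,0.087],[-0.0015,-0.002,0.08,-0.3,0.087]]' | python3 steer.py; echo '[[0,0,0,0,0.04],[0,0,0,0,0.04],[0,0,0,0,0.04],[0,0,0,0,0.04],[0,0,0,0,0.04],[0,0,0,0,0.04],[0,0,0,0,0.04],[0,0,0,0,0.04]]' | python3 steer.py 30; python3 d.py 0.4475 0.3056 0.022 206.5
```

```text
time_s: 1.78
tool_pos: [0.4495, 0.307, 0.0255]
tool_rot: [180.0, 0.1, -153.5]
force: [-0.1, 0.9, 1.6]
grip_width: 0.0871
grasp_force: 0.0
time_s: 2.45
tool_pos: [0.449, 0.307, 0.0248]
tool_rot: [180.0, 0.1, -153.5]
force: [-0.4, 1.2, 0.6]
grip_width: 0.0459
grasp_force: 30.0
d tool 0.002 -0.0006 0.0028 turn -0.03 yaw now [ 1.7996e+02  5.0000e-02 -1.5353e+02] j7 80.68346331425681
```

```bash
echo '[[0,0,-0.02,0,0.04],[0,0,-0.05,0,0.04],[0,0,-0.085,0,0.04],[0,0,-0.11,0,0.04],[0,0,-0.12,0,0.04],[0,0,-0.12,0,0.04]]' | python3 steer.py; python3 d.py 0.6065 -0.0178 0.145 169.9
```

```text
time_s: 2.95
tool_pos: [0.45, 0.307, 0.1464]
tool_rot: [180.0, 0.2, -153.5]
force: [0.2, 1.1, -5.0]
grip_width: 0.0456
grasp_force: 30.0
d tool 0.0046 -0.3606 0.0014 turn 36.56 yaw now [ 179.96    0.22 -153.54] j7 80.0462192207522
```

```bash
echo '[[0,-0.025,0,3,0.04],[0,-0.06,0,8,0.04],[0,-0.10,0,13,0.04],[0,-0.14,0,18,0.04],[0,-0.18,0,23,0.04],[0,-0.22,0,28,0.04],[0,-0.255,0,33,0.04],[0,-0.285,0,36.5,0.04]]' | python3 steer.py; echo '[[0,0,0,0,0.04],[0,0,0,0,0.04]]' | python3 steer.py;python3 d.py 0.6065 -0.0178 0.145 169.9
```

```text
time_s: 3.62
tool_pos: [0.5748, 0.0472, 0.1413]
tool_rot: [-179.8, -0.2, 169.6]
force: [0.4, 0.8, -4.0]
grip_width: 0.0457
grasp_force: 30.0
time_s: 3.78
tool_pos: [0.5747, 0.0477, 0.1414]
tool_rot: [-179.8, -0.2, 169.7]
force: [0.1, 0.2, -5.5]
grip_width: 0.046
grasp_force: 30.0
d tool -0.0431 -0.0587 -0.0036 turn -0.24 yaw now [-179.82   -0.25  169.66] j7 76.28549996613019
```

```bash
echo '[[-0.015,-0.02,0,0,0.04],[-0.03,-0.04,0,0,0.04],[-0.043,-0.0587,0,-0.2,0.04],[-0.043,-0.0587,0.02,-0.2,0.04],[-0.043,-0.0587,0.04,-0.2,0.04],[-0.043,-0.0587,0.055,-0.2,0.04],[-0.043,-0.0587,0.057,-0.2,0.04],[-0.043,-0.0587,0.057,-0.2,0.04]]' | python3 steer.py;python3 d.py 0.6065 -0.0178 0.0748 169.9
python3 - <<'E'
from h import *
r=read_camera("scene")["color"]
cv2.imwrite("pics/s2.png",cv2.resize(r[130:250,150:310],(800,600),interpolation=cv2.INTER_CUBIC))
E
```

```text
time_s: 4.45
tool_pos: [0.6057, -0.0126, 0.0847]
tool_rot: [-180.0, -0.3, 170.3]
force: [-0.7, 0.9, -4.8]
grip_width: 0.0458
grasp_force: 30.0
d tool -0.0017 -0.005 0.0099 turn 0.39 yaw now [-179.95   -0.33  170.29] j7 85.41194290326227
```

View pics/s2.png

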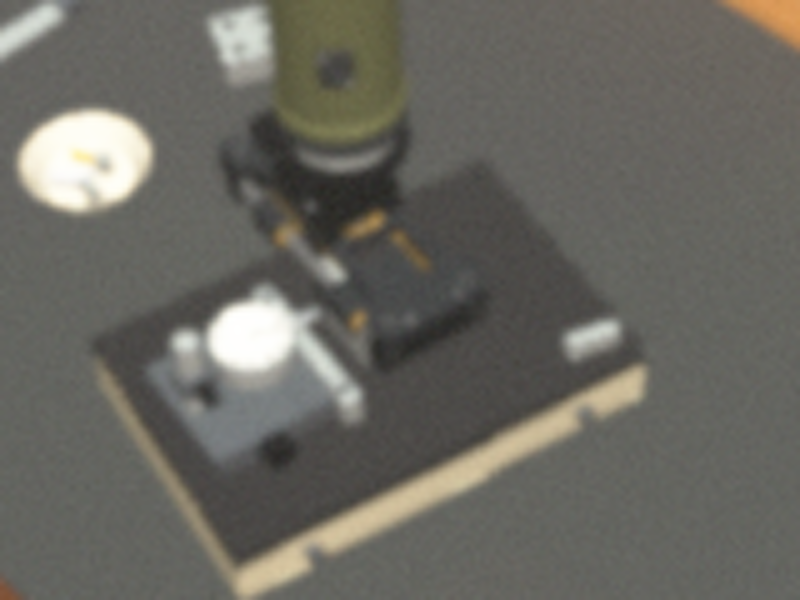

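The gripper with the bracket is in front of the fence bar (330,365), at about the middle, and nothing is disturbed. Next I shift 5 mm sideways and lower onto the plate.

```bash
echo '[[0,-0.005,0.003,0.4,0.04],[0,-0.005,0.006,0.4,0.04],[0,-0.005,0.009,0.4,0.04],[0,-0.005,0.009,0.4,0.04]]' | python3 steer.py;python3 d.py 0.6065 -0.0178 0.0748 169.9
```

```text
time_s: 4.83
tool_pos: [0.607, -0.0191, 0.0784]
tool_rot: [180.0, -0.0, 169.8]
force: [-1.4, 0.0, -4.9]
grip_width: 0.0461
grasp_force: 30.0
d tool 0.0007 0.0011 0.0036 turn -0.15 yaw now [ 1.7999e+02 -1.0000e-02  1.6975e+02] j7 85.71917295560336
```

```bash
for i in 1 2; do :; done; echo '[[0,0,0.001,0,0.04],[0,0,0.002,0,0.04],[0,0,0.003,0,0.04],[0,0,0.003,0,0.04]]' | python3 steer.py;echo '[[0,0,0.001,0,0.04],[0,0,0.002,0,0.04],[0,0,0.002,0,0.04]]' | python3 steer.py
```

```text
time_s: 5.17
tool_pos: [0.6071, -0.0189, 0.0754]
tool_rot: [180.0, -0.0, 169.8]
force: [0.0, -0.1, -3.1]
grip_width: 0.0454
grasp_force: 30.0
time_s: 5.42
tool_pos: [0.6078, -0.019, 0.0748]
tool_rot: [180.0, 0.1, 169.8]
force: [-2.7, 0.8, 3.8]
grip_width: 0.0458
grasp_force: 30.0
```

On the plate. Release, lift straight up, step back, close.

```bash
echo '[[0,0,-0.002,0,0.087],[0,0,-0.002,0,0.087],[0,0,-0.002,0,0.087],[0,0,-0.002,0,0.087],[0,0,-0.002,0,0.087],[0,0,-0.002,0,0.087]]' | python3 steer.py; echo '[[0,0,-0.02,0,0.087],[0,0,-0.05,0,0.087],[0,0,-0.08,0,0.087],[0,0,-0.09,0,0.087],[0.016,0,-0.09,0,0],[0.016,0,-0.09,0,0],[0.016,0,-0.09,0,0],[0.016,0,-0.09,0,0]]' | python3 steer.py; echo '[[0,0,0,0,0],[0,0,0,0,0],[0,0,0,0,0],[0,0,0,0,0],[0,0,0,0,0],[0,0,0,0,0]]' | python3 steer.py
python3 - <<'E'
from h import *
r=read_camera("scene")
cv2.imwrite("pics/s3.png",cv2.resize(r["color"][130:250,150:310],(800,600),interpolation=cv2.INTER_CUBIC))
print(probe_bus.get_obs()["tool_pos"])
E
```

```text
time_s: 5.92
tool_pos: [0.6072, -0.019, 0.0755]
tool_rot: [180.0, 0.0, 169.8]
force: [-0.2, 0.0, 0.4]
grip_width: 0.0777
grasp_force: 0.0
time_s: 6.58
tool_pos: [0.5914, -0.0161, 0.1649]
tool_rot: [-180.0, -0.0, 169.8]
force: [-0.2, -0.1, -0.1]
grip_width: 0.0678
grasp_force: 0.0
time_s: 7.08
tool_pos: [0.5915, -0.0162, 0.1655]
tool_rot: [-180.0, -0.0, 169.8]
force: [-1.3, -0.6, -0.2]
grip_width: 0.0284
grasp_force: 0.0
[ 0.59149089 -0.01621044  0.16552927]
```

View pics/s3.png

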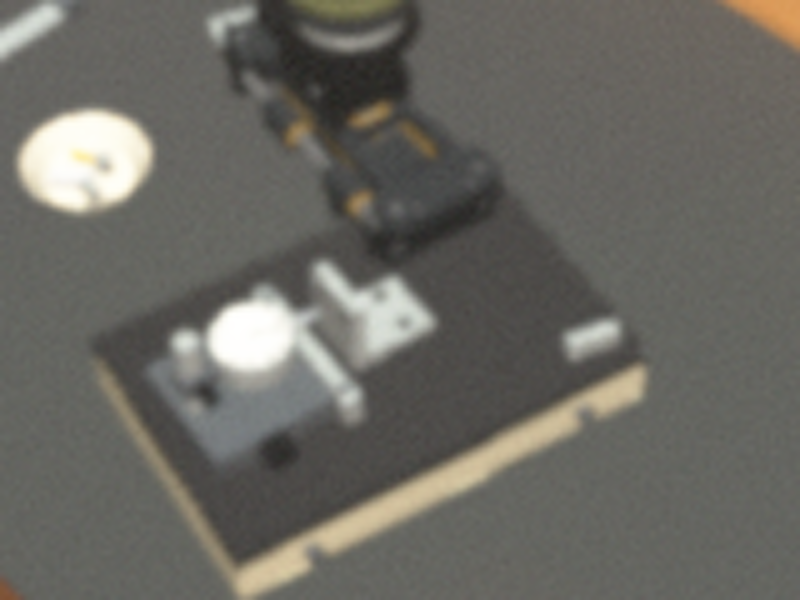

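The bracket stands upright just in front of the spindle. The leg top runs (318,260)-(354,312) in the crop, and the foot's free edge runs (400,278)-(437,322). I check its centring before pushing.

Run:
```python
from h import *
r=read_camera("scene")
f=lambda p:np.array(p)/5-.4+[150,130]
F=np.array([.6385,-.0235]);a=np.radians(-10.1);u=np.array([np.cos(a),np.sin(a)]);v=np.array([-u[1],u[0]])
for n,p,z in(("leg top ends",[(318,260),(354,312)],.11),("foot free",[(400,278),(437,322)],.06),("fence top front edge ends",[(275,290),(363,392)],.075),("spindle tip",[(314,316)],.098)):
    w=world(r,[f(q) for q in p],z)[:,:2];m=w.mean(0)
    print(n,w.round(4).tolist(),"stand xy",((m-F)@u).round(4),((m-F)@v).round(4))
t=probe_bus.get_obs()["tool_pos"][:2]-F;print("tool stand xy",t@u,t@v)
```

```text
leg top ends [[0.6096, -0.0435], [0.6224, 0.0037]] stand xy -0.0228 -0.0004
foot free [[0.5553, -0.0279], [0.5641, 0.0159]] stand xy -0.0806 0.0034
fence top front edge ends [[0.6275, -0.068], [0.6437, 0.0324]] stand xy -0.0039 0.0051
spindle tip [[0.6359, -0.0192]] stand xy -0.0033 0.0037
tool stand xy -0.04755554427026251 -0.0010353191013613456
```

Centred within about 4 mm, and the leg's inner face is about 10 mm ahead of the fingers. I lower the closed fingers over the foot.

```bash
echo '[[0,0,0.02,0,0],[0,0,0.04,0,0],[0,0,0.06,0,0],[0,0,0.072,0,0],[0,0,0.08,0,0],[0,0,0.082,0,0],[0,0,0.082,0,0]]' | python3 steer.py 30; echo '[[0,0,0.002,0,0],[0,0,0.004,0,0],[0,0,0.005,0,0],[0,0,0.005,0,0]]' | python3 steer.py
```

```text
time_s: 7.77
tool_pos: [0.5915, -0.0162, 0.0835]
tool_rot: [-180.0, -0.0, 169.8]
force: [0.1, 0.4, 0.5]
grip_width: 0.0006
grasp_force: 0.0
time_s: 8.1
tool_pos: [0.5917, -0.0161, 0.0789]
tool_rot: [180.0, 0.0, 169.8]
force: [0.6, 0.6, -0.4]
grip_width: 0.0002
grasp_force: 0.0
```

```bash
echo '[[-0.002,0,0,0,0],[-0.004,0,0,0,0],[-0.006,0,0,0,0],[-0.008,0,0,0,0],[-0.01,0,0,0,0],[-0.012,0,0,0,0],[-0.014,0,0,0,0],[-0.014,0,0,0,0]]' | python3 steer.py; echo '[[-0.002,0,0,0,0],[-0.004,0,0,0,0],[-0.006,0,0,0,0],[-0.008,0,0,0,0],[-0.008,0,0,0,0]]' | python3 steer.py
```

```text
time_s: 8.77
tool_pos: [0.6057, -0.0187, 0.0785]
tool_rot: [-180.0, 0.0, 169.8]
force: [-0.5, 0.7, 0.6]
grip_width: 0.0001
grasp_force: 0.0
time_s: 9.18
tool_pos: [0.6132, -0.0201, 0.0785]
tool_rot: [-180.0, -0.0, 169.8]
force: [-1.4, 0.6, 1.8]
grip_width: 0.0001
grasp_force: 1.0
```

```bash
for k in 1; do echo '[[-0.001,0,0,0,0],[-0.002,0,0,0,0],[-0.003,0,0,0,0],[-0.003,0,0,0,0]]' | python3 steer.py; done; echo '[[-0.001,0,0,0,0],[-0.002,0,0,0,0],[-0.002,0,0,0,0]]' | python3 steer.py; echo '[[-0.001,0,0,0,0],[-0.002,0,0,0,0],[-0.002,0,0,0,0]]' | python3 steer.py
```

```text
time_s: 9.52
tool_pos: [0.6143, -0.0203, 0.0785]
tool_rot: [-180.0, -0.2, 169.8]
force: [-7.7, 0.3, 5.7]
grip_width: 0.0003
grasp_force: 4.0
time_s: 9.77
tool_pos: [0.6144, -0.0203, 0.0785]
tool_rot: [180.0, -0.5, 169.8]
force: [-13.6, 1.5, 10.5]
grip_width: 0.0007
grasp_force: 7.0
time_s: 10.02
tool_pos: [0.6145, -0.0203, 0.0786]
tool_rot: [180.0, -0.7, 169.8]
force: [-20.6, 2.6, 15.1]
grip_width: 0.0004
grasp_force: 9.8
```

```bash
echo '[[0.001,0,0,0,0],[0.002,0,0,0,0],[0.0025,0,0,0,0],[0.0025,0,0,0,0],[0.0025,0,0,0,0]]' | python3 steer.py
python3 - <<'E'
from h import *
r=read_camera("scene");o=probe_bus.get_obs();print(o["tool_pos"],o["force"],o["tool_rot"])
cv2.imwrite("pics/s4.png",cv2.resize(r["color"][160:232,170:266],(800,600),interpolation=cv2.INTER_CUBIC))
E
```

```text
time_s: 10.43
tool_pos: [0.6144, -0.0203, 0.0785]
tool_rot: [180.0, -0.4, 169.8]
force: [-11.2, 2.0, 8.9]
grip_width: 0.0006
grasp_force: 5.9
[ 0.61436639 -0.02028855  0.07849822] [-12.15626409   2.2707068    9.0755457 ] [179.99694835  -0.41459538 169.79012687]
```

View pics/s4.png

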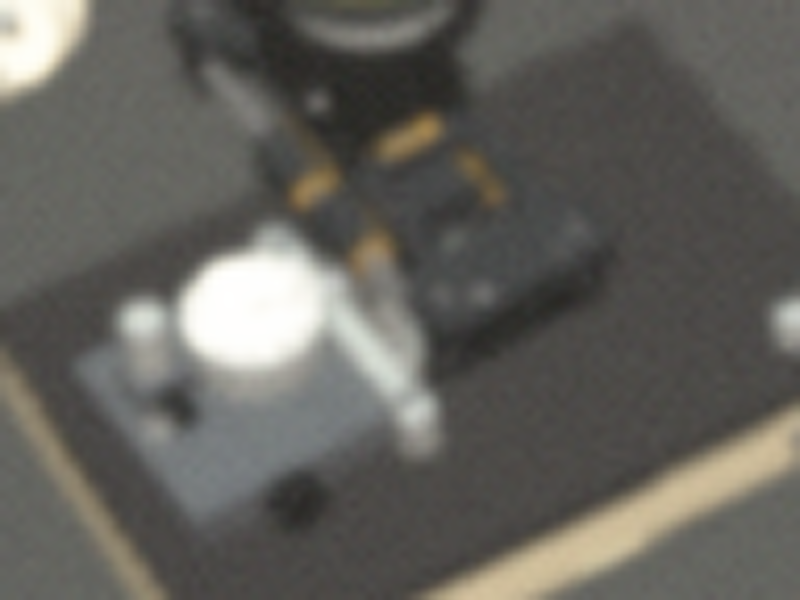

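The leg is against the fence bar (about (375,340) in the crop) with no visible gap, and the gripper is clear of the dial. The tips may still be about 1 mm above the foot, so I press down.

```bash
echo '[[0.002,0,0.001,0,0],[0.002,0,0.002,0,0],[0.002,0,0.002,0,0],[0.002,0,0.002,0,0]]' | python3 steer.py; echo '[[0,0,0.001,0,0],[0,0,0.002,0,0],[0,0,0.002,0,0],[0,0,0.002,0,0]]' | python3 steer.py; echo '[[0,0,0,0,0],[0,0,0,0,0],[0,0,0,0,0]]' | python3 steer.py
```

```text
time_s: 10.82
tool_pos: [0.6142, -0.0202, 0.0775]
tool_rot: [180.0, -0.2, 169.8]
force: [-7.9, 2.0, 10.0]
grip_width: 0.0008
grasp_force: 8.1
time_s: 11.15
tool_pos: [0.6143, -0.0202, 0.0774]
tool_rot: [179.9, -0.2, 169.8]
force: [-13.6, 2.0, 20.1]
grip_width: 0.0005
grasp_force: 12.7
time_s: 11.4
tool_pos: [0.6142, -0.0202, 0.0775]
tool_rot: [179.9, -0.2, 169.8]
force: [-13.8, 0.8, 21.2]
grip_width: 0.0005
grasp_force: 12.7
```

Tips are on the foot at the predicted height of 0.0775. I ease the push towards 10–13 N down and 10 N forward.

```bash
echo '[[-0.0006,0,-0.0008,0,0],[-0.0006,0,-0.0016,0,0],[-0.0006,0,-0.0016,0,0],[-0.0006,0,-0.0016,0,0]]' | python3 steer.py; echo '[[0,0,0,0,0],[0,0,0,0,0],[0,0,0,0,0],[0,0,0,0,0],[0,0,0,0,0],[0,0,0,0,0]]' | python3 steer.py
```

```text
time_s: 11.73
tool_pos: [0.6143, -0.0202, 0.0775]
tool_rot: [180.0, -0.2, 169.8]
force: [-12.0, 2.2, 13.2]
grip_width: 0.0008
grasp_force: 10.5
time_s: 12.23
tool_pos: [0.6143, -0.0202, 0.0775]
tool_rot: [180.0, -0.2, 169.8]
force: [-12.4, 1.3, 13.1]
grip_width: 0.0001
grasp_force: 10.5
```

```bash
python3 -c "
from cell import env, probe_bus, read_camera
print(env.sign_off())"
```

```text
the job is handed in; nothing more can be done
None
```

I stood the bracket on the plate against the fence and handed the job in at about 12 s, with the gripper still pushing about 13 N down and 12 N forward; I couldn't read the spindle travel, and sign-off reported no verdict.

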